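# Tip a swab carton onto its back into the dispenser

### The job

The swab carton stands upright in front of the roofed dispenser: slide it back, still upright, until its foot is square against the front edge of the dispenser's deck, then push it over that edge so that it falls onto its back on the deck, under the roof. Push it straight in until its top end rests against the black rubber stop at the rear and then leave it; never press hard enough to crush the carton, do not pick it up, and leave the pot and the two vials beside it where they stand.

Things in the scene. Friction and masses are not known exactly. Their poses are not given: they have to be found in the camera images.
- dispenser: Fixed white metal dispenser, open on one side (its front, -x, which looks roughly to the robot's right). Origin on the counter below the middle of the deck's front edge; +x points into the bay, z up. Bare-metal deck 12 mm high, x 0 to 146, y -75 to 75 mm. Low side rails x 31 to 141 mm, inner faces at y = -67.5 and 67.5 mm, 38 mm high; thin posts on them carry the roof. Back panel at x = 140 mm.
- kerb (a point): Middle of the top of the deck's front edge, 12 mm above the counter; axes as the dispenser's. The upright face below it blocks the carton's foot.
- roof_edge (a point): Middle of the roof's front edge, at its underside, 175 mm above the counter and 40 mm in front of the deck's edge; axes as the dispenser's. The roof is 8 mm thick, x -40 to 146 mm, y -75 to 75 mm of the dispenser. A vertical tool working at the deck's edge hits it; one leaning back towards -x by 35 to 45 degrees passes below. A red-lidded pot is fixed on the roof's rear.
- back_stop: Fixed black rubber stop on the deck at the rear of the bay, 90 mm wide (y), 36 mm high; origin at the foot of its front face, in the middle; axes as the dispenser's (its front face looks to -x). Its front face lies 112 to 122 mm behind the deck's front edge, different each time.
- carton: Loose closed swab carton, white with a dark red band, 51 (x) x 86 (y) x 110 (z) mm, 0.14 to 0.28 kg. Origin at the centre of its underside, z to its top, front -x, back +x. Starts upright 15 to 45 mm before the deck's edge, turned up to 0.15 rad to it. Pushed below 35 mm it slides (under 5 N). The fingers crush it at 35 N.
- carton_foot (a point): Middle of the carton's lower back edge (carton x = 25.5, y = z = 0 mm). With it blocked, a push at 50 to 70 mm height tips the carton about the deck's top edge; fingertips cling to the cardboard, so they must rise with it on an arc about that edge or it jams. Beyond about 31 degrees it falls by itself, then lies with its underside 0 to 40 mm in front of the deck's edge.
- carton_front (a point): Centre of the carton's front face (carton frame x = -25.5, z = 55 mm); it looks up when the carton lies on its back, 63 mm above the counter.
- carton_top (a point): Centre of the carton's top face (carton frame z = 110 mm); it meets the rubber stop in the end.
- white_pot: Bystander: specimen pot with white lid, 51 mm wide, 74 mm high, loose; origin under its centre.
- brown_vial: Bystander: brown vial with grey cap, 33 mm wide, 85 mm high, loose; origin under its centre.
- clear_vial: Bystander: clear vial with white cap, 39 mm wide, 89 mm high, loose; origin under its centre.
There are look-alikes about, which are no part of the job. What is shaped like the carton but orange is not meant.

How it is judged (in metres and radians):
On the way, in this order (a step that is already met when the one before it is completed fails the run):
1. the carton stands upright with its foot square against the front edge of the deck (within 4 mm and 5 degrees) (angle between carton's own z axis and vertical below 0.12 rad and x of carton_foot in the frame of kerb between -0.004 and 0.004 m and angle between the x axis of carton and the x axis of dispenser, either way round below 0.09 rad), for 0.2 s.
2. the carton lies flat on its back on the deck (angle between carton's own z axis and vertical between 1.48 and 1.66 rad and height (world z) of carton_front between 0.058 and 0.069 m), for 0.2 s.
At the end, for the whole second after the job is handed in: The carton lies flat on its back on the deck (front face up, within 5 degrees), its top end within 4 mm of the rubber stop, square to the bay within 5 degrees and within 30 mm of its middle line, at rest (all of step 2 and x of carton_top in the frame of back_stop between -0.004 and 0.004 m and y of carton_top in the frame of back_stop between -0.03 and 0.03 m and angle between the z axis of carton and the x axis of dispenser, either way round below 0.09 rad and linear speed of carton below 0.01 m/s); the robot touches nothing.
It fails at once if the carton is pressed with more than 35 N by the fingers (contact force between the fingers and carton above 35 N).
It fails at once if the carton is picked up (its lower back edge more than 40 mm above the counter) (height (world z) of carton_foot above 0.04 m).
It fails at once if the white pot is moved by more than 15 mm (distance of white_pot from where it was at the start of the episode above 0.015 m).
It fails at once if the brown vial is moved by more than 15 mm (distance of brown_vial from where it was at the start of the episode above 0.015 m).
It fails at once if the clear vial is moved by more than 15 mm (distance of clear_vial from where it was at the start of the episode above 0.015 m).
It also fails if it takes over 59 s, if anything falls off the work surface, if the arm or the gripper's body presses on something with over 40 N, if the wrist force passes 120 N, or if a joint passes its speed limit or range.

### The arm

A 7-joint arm with a two-finger parallel gripper is mounted at the origin on a cart in front of the work surface, level with it; the furniture and walls round the work are solid. World frame = base frame: x ahead of the robot, y to its left, z up, the work surface at z = 0. Lengths are in mm, angles in rad, forces in N, time in s.
With the tool pointing down it reaches from about 425 to 950 mm from the base axis. Payload 16.7 kg.
Tool frame: the origin (TCP) lies on the front face of the gripper's body, between the roots of the fingers; the fingertips stand 97 mm ahead of it and the grasp point (between the pads) lies 78 mm ahead of it (nose_length is the distance from the TCP to the fingertips, in mm); x points along the fingers, y is the direction in which the jaws open and shut, and the axes are right-handed (so a half turn about x gives the same grasp; the last joint's range is limited). The gripper opens to 94 mm and grips with 3 to 60 N. Pads are 16 mm wide; open, the fingers measure 119 mm over their backs; the gripper's body (75 mm by 177 mm) begins 78 mm behind the grasp point.
Start: joints at [-1.435, 0.426, 0.074, 1.606, -0.034, 1.111, -0.067], TCP at [190.308, 647.583, 302.667] pointing down, gripper open.
Joint ranges: [-2.85, 2.85], [-0.5, 2.14], [-1.23, 1.37], [0.21, 2.46], [-1.02, 4.16], [0.16, 2.05], [-2.73, 2.73]. Speed limits (rad/s): [1.89, 1.89, 2.39, 2.39, 3.01, 3.01, 3.01].

### API

Orientations are given as a unit quaternion [x, y, z, w].
In Python, from rig import * gives the robot as it stands. The module is installed in compiled form; this text tells all that it offers.
- The arm moves only by the shell command python3 -m handwheel 'ROWS' [FORCE]. ROWS is JSON, a list of rows, each an object with "claw": the opening, from -1 (shut) to 1 (fully open), so that 0 is half open; "translation": the shift along the tool's x, y, z each as a share of 500 mm, from -1 to 1, a list of three; "twist": the turn, a rotation vector about the tool's x, y, z each as a share of 90 degrees, from -1 to 1, a list of three. A call has 1 to 8 rows; each row shifts and turns the commanded pose from where the row before left it, along the tool's axes as they then stand; what a row does not reach is not made up. A row lasts 1/12 s, in which the tool goes at most 41.7 mm and 7.16 degrees, less where a joint would pass 70% of its speed; a pose out of reach is approached as far as the arm can. A call with a number of a shift or a turn outside -1 to 1 is refused whole. A call with a gripper value outside its range is refused whole. The fingers move at their own pace and stop on an object; FORCE is the grip in N (left out, the last holds). Time passes only in rows, so rows that do not move let the fingers close. It gives the time, the measured TCP pose, the force and the opening at its end, in the units of the state.
- get_state(): the state, without advancing time (a new reading comes with each control period).
- read_camera(name): name is "scene" or "top"; returns a dict with "frame" (420x560x3 uint8, red, green, blue), "fx", "fy", "cx", "cy" (pixels), "D" ([k1, k2, p1, p2, k3] as OpenCV has them; the pictures are not rectified), "T" (4x4, takes a point from camera to world coordinates). Camera axes: x right, y up, looking along -z (the intrinsics and any distortion apply to the point x, -y, -z); pixel columns grow to the right and rows downward; lengths in mm; the calibration is good to about 2 mm. A picture is of the moment at which its call begins. There is no depth.
- finish_job(): hands the job in, once; it reports no verdict.
Trained networks look in a picture, given as the dict that the camera call returned (one of the last four; its "shot" number tells which), for a name from the list of things; names that differ only in an ending like _2 or _b are one class to them, and where a whole thing is asked for, a point or a joint stands for the part that bears it (a point fixed in the world has none). Each returns a list of dicts, best first, with "p" (0 to 1); they miss things now and then, are a little off and sometimes report something else, mostly with a low value. They report only what shows in the picture. A call takes as long as a camera call. They do not tell look-alikes from the thing itself.
- boxes_of(picture, thing): "point" ([x, y, z] in mm, in the coordinates of the camera as it stood for that picture, good to about 4 mm: the middle of the surface that is visible of it).
The state is a dict: "t": time; "joint_pos": joint angles; "qd": joint speeds; "joint_torque": joint torques, N m; "tool_pos": TCP position; "eef_rot": TCP orientation; "force": force on the tool from outside, world axes, zero at the start; "moment": the same for the moment, N m; "opening": opening from 0.0 (shut) to 1.0 (fully open).
Only numpy, scipy, OpenCV 4.12 (cv2) and the standard library are available. Lean on these libraries where they do the work, as an engineer would, in place of code of your own. Each camera call takes 0.05 s, during which the arm holds its last target. There are 200 camera calls.

## Working session

There is one attempt and no reset: what is moved stays moved. The work goes in short steps, Python scripts to look and compute and a shell command to move; the robot and the scene stay as the last step left them, time stands still between calls to the robot, and variables do not carry over. Pictures are saved under pics/ and viewed, about 8 in all and at most 12, crops included, and the job is handed in when it is done.

```bash
mkdir -p pics; cat > h.py <<'E'
from rig import *
import numpy as np, cv2
from scipy.spatial.transform import Rotation as R
def world(pic,p): return (pic["T"]@np.r_[p,1])[:3]
def K(pic): return np.array([[pic["fx"],0,pic["cx"]],[0,pic["fy"],pic["cy"]],[0,0,1.]])
def onplane(pic,u,v,z):
    n=cv2.undistortPoints(np.array([[[u,v]]],float),K(pic),np.array(pic["D"],float))[0,0]
    d=pic["T"][:3,:3]@np.array([n[0],-n[1],-1]); o=pic["T"][:3,3]
    return o+d*(z-o[2])/d[2]
def proj(pic,P):
    c=(np.linalg.inv(pic["T"])@np.c_[np.atleast_2d(P),np.ones(len(np.atleast_2d(P)))].T)[:3].T
    c=c*[1,-1,-1]
    return cv2.projectPoints(c,np.zeros(3),np.zeros(3),K(pic),np.array(pic["D"],float))[0][:,0]
def save(pic,name,crop=None,s=1):
    f=pic["frame"][:,:,::-1]
    if crop: a,b,c,d=crop; f=f[b:d,a:c]
    cv2.imwrite("pics/"+name,cv2.resize(f,None,fx=s,fy=s,interpolation=cv2.INTER_CUBIC))
E
python3 - <<'E'
from h import *
np.set_printoptions(precision=1,suppress=True)
for n in ("scene","top"):
    p=read_camera(n); save(p,n+"0.png",s=1.4); print(n,p["T"][:3,3],p["fx"])
    np.savez("pics/"+n+"0.npz",**{k:np.array(v) for k,v in p.items()})
    for t in ("carton","dispenser","back_stop","white_pot","brown_vial","clear_vial"):
        for b in boxes_of(p,t)[:3]:
            w=world(p,b["point"]); print(t,round(b["p"],2),w,proj(p,w)[0])
s=get_state(); print(s["t"],s["tool_pos"],R.from_quat(s["eef_rot"]).as_matrix(),s["opening"])
E
```

```text
scene [ 428.5 -596.4  539.7] 407.8202350660145
carton 0.96 [ 584.4 -103.    88.3] [346. 300.]
carton 0.57 [478.   38.8  74.9] [274.9 257.4]
carton 0.25 [483.1 242.4  34. ] [271. 221.]
dispenser 0.7 [477.6 177.1 179.7] [270.9 177.4]
dispenser 0.27 [617.2  37.   76.2] [346.3 255.1]
back_stop 0.83 [476.6 239.8  35.9] [268.4 221. ]
back_stop 0.72 [477.6  38.6  73. ] [274.7 258.3]
white_pot 0.87 [361.4 173.5  53.2] [218.1 230.9]
brown_vial 0.82 [359.1  41.4  42.9] [213.7 271.7]
brown_vial 0.48 [360.3 175.3  51.2] [217.7 231.2]
clear_vial 0.8 [615.   35.4  76.1] [345.4 255.7]
top [-46.8 -58.2 860. ] 482.0457339212539
carton 0.8 [450.5  54.3 109.8] [315.1 257.6]
carton 0.62 [582.1 -74.2  87.8] [393.8 228.6]
dispenser 0.57 [457.8 172.9 186.3] [254.9 213.6]
back_stop 0.84 [461.9 235.4  39.3] [231.4 249.6]
white_pot 0.64 [458.5 172.  181.7] [255.6 215. ]
white_pot 0.58 [349.1 184.   72.4] [232.2 293.6]
brown_vial 0.9 [351.1  46.9  61.3] [302.6 316.4]
clear_vial 0.86 [612.5  37.2  56.3] [342.7 214.1]
0.7 [190.3 647.6 302.7] [[-0.   0.3  1. ]
 [ 0.   1.  -0.3]
 [-1.   0.  -0. ]] 1.0009101705023282
```

View pics/scene0.png

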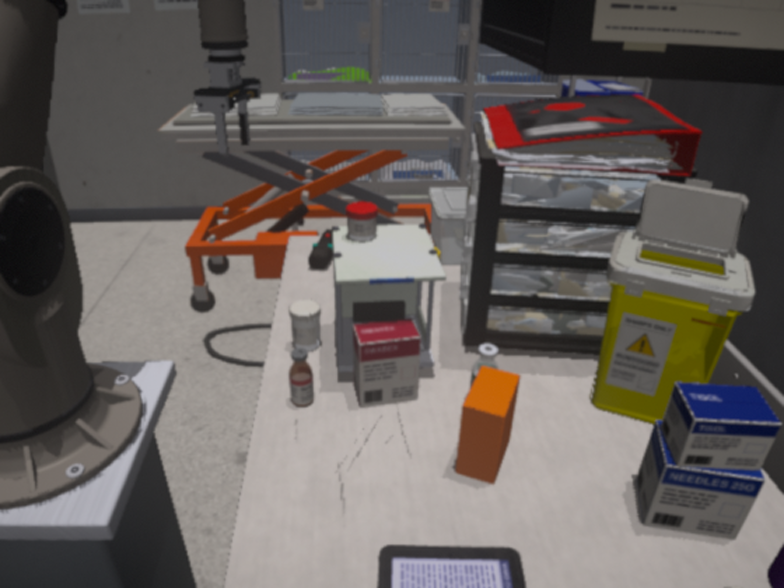

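View pics/top0.png

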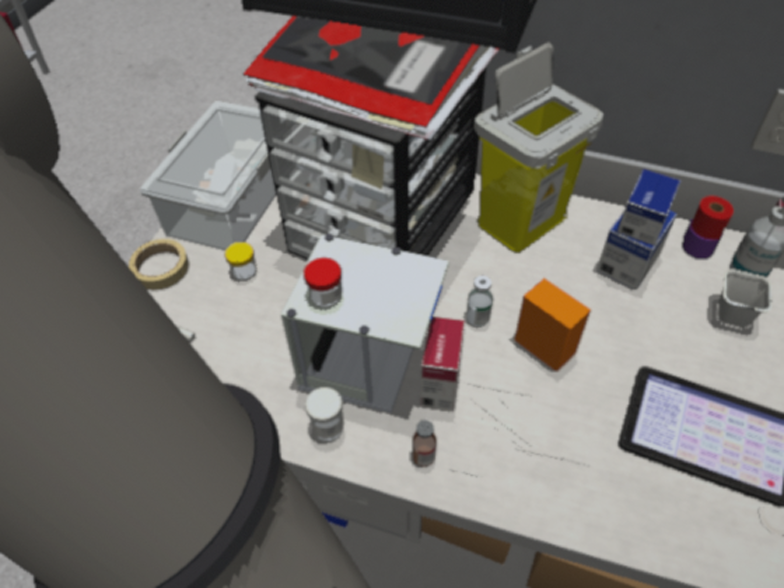

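The task's carton is the white one with the dark-red band, at scene (277,257) and top (315,258). The orange box at scene (346,300) / top (394,232) and the blue box stack at (505,335) are look-alikes. The dispenser opens toward world −y. Next I'll take close crops to read the corners.

```bash
python3 - <<'E'
from h import *
ld=lambda n:dict(np.load(f"pics/{n}0.npz"))
save(ld("scene"),"c1.png",(225,155,325,295),4.2); save(ld("top"),"c2.png",(195,160,345,300),4.2)
a=cv2.imread("pics/c1.png");b=cv2.imread("pics/c2.png")
a=a[:588];b=b[:588]
cv2.imwrite("pics/c1.png",a);cv2.imwrite("pics/c2.png",b);print(a.shape,b.shape)
E
```

```text
(588, 420, 3) (588, 630, 3)
```

View pics/c1.png

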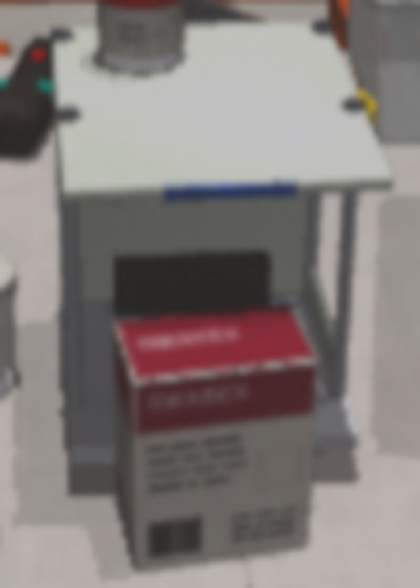

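View pics/c2.png

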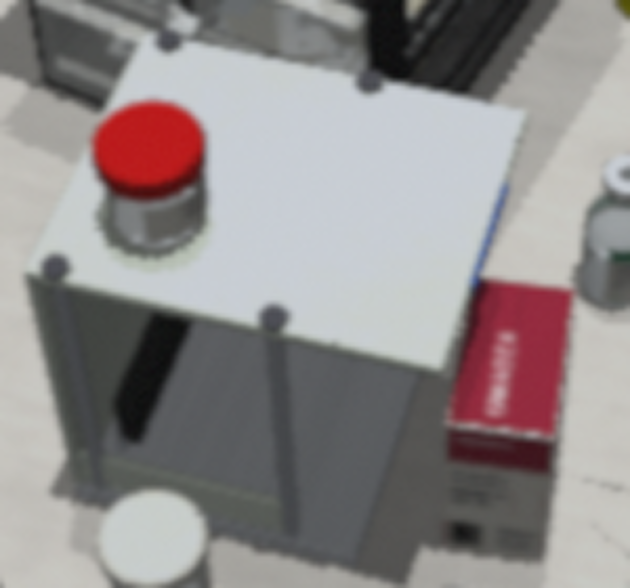

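```bash
cat > fit.py <<'E'
from h import *
from scipy.optimize import least_squares
np.set_printoptions(precision=2,suppress=True)
ld=lambda n:dict(np.load(f"pics/{n}0.npz"))
S,T=ld("scene"),ld("top")
def px(o,c): return np.array(o)+(np.array(c,float)+.5)/4.2-.5
s=lambda *c:px((225,155),c); t=lambda *c:px((195,160),c)
def fit(obs,x0):
    def loc(x): 
        c,q=np.cos(x[2]),np.sin(x[2]); return lambda P:np.array([x[0]+c*P[0]-q*P[1],x[1]+q*P[0]+c*P[1],P[2]])
    def f(x): return np.concatenate([proj(p,loc(x)(P))[0]-m for p,P,m in obs])
    r=least_squares(f,x0,loss="soft_l1"); return r.x,f(r.x).reshape(-1,2)
rf=lambda x,y:[x,y,183]
# dispenser y=+75 is on the world -x side
D=[(S,rf(-40,75),s(64,187)),(S,rf(-40,-75),s(391,181)),(S,rf(146,75),s(60,32)),(S,rf(146,-75),s(333,22)),
 (T,rf(-40,-75),t(525,110)),(T,rf(-40,75),t(447,366)),(T,rf(146,75),t(30,273)),(T,rf(146,-75),t(150,38)),
 (S,[0,75,0],s(70,494)),(S,[0,-75,0],s(357,480)),(S,[0,75,12],s(70,465)),(T,[0,75,0],t(355,567))]
C=[(S,[-25.5,43,110],s(135,383)),(S,[-25.5,-43,110],s(315,360)),(S,[25.5,43,110],s(115,320)),(S,[25.5,-43,110],s(285,305)),
 (S,[-25.5,43,0],s(138,568)),(S,[-25.5,-43,0],s(306,548)),
 (T,[-25.5,-43,110],t(575,290)),(T,[-25.5,43,110],t(553,437)),(T,[25.5,43,110],t(450,428)),(T,[-25.5,43,0],t(543,560)),(T,[25.5,43,0],t(443,545))]
if __name__=="__main__":
    for n,o,x0 in (("disp",D,[480,100,1.57]),("cart",C,[478,60,1.57])):
        for nm,cam in (("both",None),("S",S),("T",T)):
            q=[a for a in o if cam is None or a[0] is cam]
            x,r=fit(q,x0); print(n,nm,x); 
            if cam is None: print(r.T)
            if cam is None and n=="disp": d=x
            if cam is None and n=="cart": c=x
    Rm=lambda a:np.array([[np.cos(a),np.sin(a)],[-np.sin(a),np.cos(a)]])
    print("carton in disp",Rm(d[2])@(c[:2]-d[:2]),c[2]-d[2])
    for m,p in ((s(115,254),S),(s(270,254),S)):
        print("stop top",Rm(d[2])@(onplane(p,*m,48)[:2]-d[:2]),Rm(d[2])@(onplane(p,*m,36)[:2]-d[:2]))
    print("stop foot top cam", Rm(d[2])@(onplane(T,*t(141,440),12)[:2]-d[:2]))
    for n,p in (("white",[355,177]),("brown",[355,44]),("clear",[613.,37])): print(n,Rm(d[2])@(np.array(p)-d[:2]))
E
python3 fit.py
```

```text
disp both [486.9  114.05   1.61]
[[-0.25  1.61 -1.46 -0.6   2.3   0.07 -0.86  0.06  0.3   0.54  0.15  1.21]
 [ 1.32 -0.11 -0.68 -0.    0.28  1.33 -0.4  -1.79 -5.64 -5.94 -3.22  1.02]]
disp S [486.14 107.28   1.59]
disp T [487.82 115.41   1.62]
cart both [480.89  61.13   1.74]
[[-0.17  1.46 -0.6   1.2  -0.35  1.13 -0.09  0.9  -1.88 -0.07 -1.14]
 [ 0.03 -0.15  0.57 -0.88  1.68  0.13 -0.74  0.67 -0.53  1.19  1.57]]
cart S [480.19  62.15   1.73]
cart T [482.24  60.74   1.75]
carton in disp [-52.68   7.81] 0.1369006565918407
stop top [136.3   44.53] [156.91  43.6 ]
stop top [129.31 -43.62] [149.74 -46.7 ]
stop foot top cam [124.61  41.  ]
white [ 67.44 129.66]
brown [-65.49 134.22]
clear [ -81.32 -123.39]
```

```bash
python3 - <<'E'
from fit import *
x,_=fit(D[:8],[487,114,1.61]); print(x)
ims=[]
for p,(a,b,c,d) in ((S,(235,215,315,300)),(T,(220,225,330,300))):
    k=9 if p is S else 7
    f=cv2.resize(p["frame"][b:d,a:c,::-1],None,fx=k,fy=k,interpolation=cv2.INTER_LANCZOS4).copy()
    for y0 in (114,107):
        cs,q=np.cos(x[2]),np.sin(x[2])
        for z in (0,12):
            P=[[x[0]-q*y,y0+cs*y,z] for y in (75,-75)]
            l=(proj(p,P)-[a,b]+.5)*k
            cv2.line(f,*[tuple(int(v) for v in e) for e in l],(0,255,0) if y0==114 else (0,0,255),1)
    ims.append(f[:600,:800])
h=min(i.shape[0] for i in ims)
cv2.imwrite("pics/ov.png",np.hstack([cv2.resize(i,None,fx=h/i.shape[0]*.55,fy=h/i.shape[0]*.55) for i in ims])); print(cv2.imread("pics/ov.png").shape)
E
```

```text
[487.35 114.54   1.61]
(289, 771, 3)
```

View pics/ov.png

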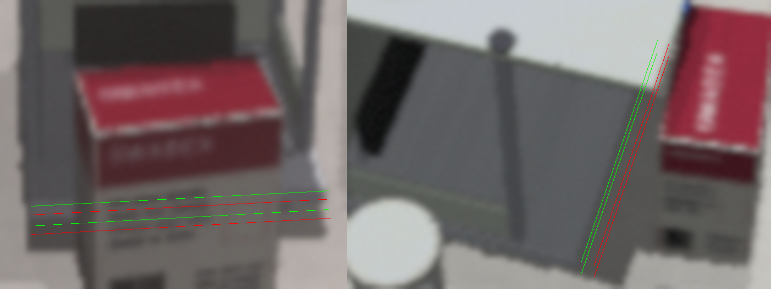

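```bash
cat >> h.py <<'E'
O=np.array([487.2,114.3]); YAW=1.612
ex=np.array([np.cos(YAW),np.sin(YAW),0]); ey=np.array([-ex[1],ex[0],0])
def d2w(x,y,z): return np.r_[O,0]+ex*x+ey*y+np.array([0,0,z])
def w2d(P): q=np.array(P)-np.r_[O,0]; return np.array([q@ex,q@ey,q[2]])
def tool(lean,yaw=0):  # finger dir leans toward +x disp by lean deg
    a=np.radians(lean); x=np.sin(a)*ex+np.array([0,0,-np.cos(a)]); y=-ey
    return R.from_rotvec([0,0,yaw])*R.from_matrix(np.c_[x,y,np.cross(x,y)])
def rows(p0,r0,p1,r1,n=None):
    rv=(r0.inv()*r1).as_rotvec(); m=max(np.linalg.norm(p1-p0)/40,np.degrees(np.linalg.norm(rv))/7,1)
    n=n or int(np.ceil(m)); print("n",n,"min",round(m,2))
    for i in range(n):
        r=r0*R.from_rotvec(rv*i/n); t=r.inv().apply((p1-p0)/n)/500; w=rv/n/(np.pi/2)
        print(np.round(t,4).tolist(),np.round(w,4).tolist())
def pose():
    s=get_state(); p=np.array(s["tool_pos"]); r=R.from_quat(s["eef_rot"]); tip=p+97*r.apply([1,0,0])
    print("t",round(s["t"],2),"tcp",np.round(p,1),"tip disp",np.round(w2d(tip),1),"F",np.round(s["force"],1),"op",round(s["opening"],3),"j",np.round(s["joint_pos"],2))
    return p,r
def tipto(x,y,z,lean,yaw=0): r=tool(lean,yaw); return d2w(x,y,z)-97*r.apply([1,0,0]),r
E
python3 - <<'E'
from fit import *
for u,v in ((470,370),(520,372),(507,415),(460,408)): print(w2d(np.r_[onplane(S,u/1.4,v/1.4,110)]))
for u,v in ((495,478),(457,470)): print("base",w2d(onplane(S,u/1.4,v/1.4,0)))
for u,v in ((537,283),(588,315),(575,340),(521,308)): print("T",w2d(onplane(T,u/1.4,v/1.4,110)))
p,r=pose()
a=np.array([440,400,450.]); ra=R.from_rotvec([0,0,-np.radians(33)])*r
rows(p,r,a,ra)
b=np.array([490,-160,400.]); rows(a,ra,b,tool(0))
E
```

```text
[-153.03  -85.38  110.  ]
[-163.47 -146.93  110.  ]
[-239.27 -107.32  110.  ]
[-221.9   -57.06  110.  ]
base [-231.09 -108.62    0.  ]
base [-212.74  -64.48    0.  ]
T [-161.09 -131.78  110.  ]
T [-239.99  -92.22  110.  ]
T [-227.35  -43.49  110.  ]
T [-146.26  -78.92  110.  ]
t 0.7 tcp [190.3 647.6 302.7] tip disp [545.1 274.7 205.7] F [-0.  -0.4 -0.3] op 1.001 j [-1.43  0.43  0.07  1.61 -0.03  1.11 -0.07]
n 10 min 9.53
[-0.0295, -0.0334, 0.0619] [0.0367, -0.0, 0.0]
[-0.0295, -0.0298, 0.0637] [0.0367, -0.0, 0.0]
[-0.0295, -0.0261, 0.0653] [0.0367, -0.0, 0.0]
[-0.0295, -0.0223, 0.0667] [0.0367, -0.0, 0.0]
[-0.0295, -0.0184, 0.0679] [0.0367, -0.0, 0.0]
[-0.0295, -0.0145, 0.0688] [0.0367, -0.0, 0.0]
[-0.0295, -0.0105, 0.0695] [0.0367, -0.0, 0.0]
[-0.0295, -0.0065, 0.07] [0.0367, -0.0, 0.0]
[-0.0295, -0.0024, 0.0703] [0.0367, -0.0, 0.0]
[-0.0295, 0.0016, 0.0703] [0.0367, -0.0, 0.0]
n 15 min 14.11
[0.0067, -0.0436, 0.061] [0.0283, -0.0, -0.0]
[0.0067, -0.0408, 0.0629] [0.0283, -0.0, -0.0]
[0.0067, -0.038, 0.0646] [0.0283, -0.0, -0.0]
[0.0067, -0.035, 0.0663] [0.0283, -0.0, -0.0]
[0.0067, -0.0321, 0.0678] [0.0283, -0.0, -0.0]
[0.0067, -0.029, 0.0691] [0.0283, -0.0, -0.0]
[0.0067, -0.0259, 0.0703] [0.0283, -0.0, -0.0]
[0.0067, -0.0227, 0.0714] [0.0283, -0.0, -0.0]
[0.0067, -0.0195, 0.0724] [0.0283, -0.0, -0.0]
[0.0067, -0.0163, 0.0732] [0.0283, -0.0, -0.0]
[0.0067, -0.013, 0.0738] [0.0283, -0.0, -0.0]
[0.0067, -0.0097, 0.0743] [0.0283, -0.0, -0.0]
[0.0067, -0.0064, 0.0747] [0.0283, -0.0, -0.0]
[0.0067, -0.0031, 0.0749] [0.0283, -0.0, -0.0]
[0.0067, 0.0002, 0.075] [0.0283, -0.0, -0.0]
```

```bash
python3 -m handwheel '[{"claw":1,"translation":[-0.03,-0.033,0.062],"twist":[0.037,0,0]},{"claw":1,"translation":[-0.03,-0.03,0.064],"twist":[0.037,0,0]},{"claw":1,"translation":[-0.03,-0.026,0.065],"twist":[0.037,0,0]},{"claw":1,"translation":[-0.03,-0.022,0.067],"twist":[0.037,0,0]},{"claw":1,"translation":[-0.03,-0.018,0.068],"twist":[0.037,0,0]},{"claw":1,"translation":[-0.03,-0.014,0.069],"twist":[0.037,0,0]},{"claw":1,"translation":[-0.03,-0.01,0.07],"twist":[0.037,0,0]},{"claw":1,"translation":[-0.03,-0.006,0.07],"twist":[0.037,0,0]}]'
python3 - <<'E'
from h import *
p,r=pose(); p1,r1=tipto(-86,18,220,25)
m=np.array([465,330,450.]); 
rows(p,r,m,R.from_rotvec([0,0,-np.radians(10)])*r)
rows(m,R.from_rotvec([0,0,-np.radians(10)])*r,p1,r1)
E
```

```text
t: 1.37
tool_pos: [391.8, 448.4, 423.7]
eef_rot: [0.26, 0.658, -0.26, 0.657]
force: [0.3, 0.4, 0.2]
opening: 1.004
t 1.37 tcp [391.8 448.4 423.7] tip disp [337.8  81.5 326.7] F [0.3 0.4 0.2] op 1.004 j [-1.19  0.21  0.27  1.65 -0.06  1.29 -0.09]
n 4 min 3.54
[-0.0132, -0.0181, 0.0672] [0.0278, -0.0, 0.0]
[-0.0132, -0.0152, 0.0679] [0.0278, -0.0, 0.0]
[-0.0132, -0.0122, 0.0685] [0.0278, -0.0, 0.0]
[-0.0132, -0.0092, 0.069] [0.0278, -0.0, 0.0]
n 10 min 9.29
[0.0284, -0.0396, 0.0561] [0.0377, 0.0269, 0.0083]
[0.0254, -0.0366, 0.0595] [0.0377, 0.0269, 0.0083]
[0.0224, -0.0333, 0.0626] [0.0377, 0.0269, 0.0083]
[0.0193, -0.0298, 0.0653] [0.0377, 0.0269, 0.0083]
[0.0161, -0.0261, 0.0677] [0.0377, 0.0269, 0.0083]
[0.0129, -0.0222, 0.0698] [0.0377, 0.0269, 0.0083]
[0.0096, -0.0181, 0.0714] [0.0377, 0.0269, 0.0083]
[0.0064, -0.014, 0.0727] [0.0377, 0.0269, 0.0083]
[0.0031, -0.0097, 0.0736] [0.0377, 0.0269, 0.0083]
[-0.0001, -0.0054, 0.0741] [0.0377, 0.0269, 0.0083]
```

```bash
python3 -m handwheel '[{"claw":-0.05,"translation":[-0.013,-0.018,0.067],"twist":[0.028,0,0]},{"claw":-0.05,"translation":[-0.013,-0.015,0.068],"twist":[0.028,0,0]},{"claw":-0.05,"translation":[-0.013,-0.012,0.069],"twist":[0.028,0,0]},{"claw":-0.05,"translation":[-0.013,-0.009,0.069],"twist":[0.028,0,0]},{"claw":-0.05,"translation":[0.028,-0.04,0.056],"twist":[0.038,0.027,0.008]},{"claw":-0.05,"translation":[0.025,-0.037,0.06],"twist":[0.038,0.027,0.008]},{"claw":-0.05,"translation":[0.022,-0.033,0.063],"twist":[0.038,0.027,0.008]},{"claw":-0.05,"translation":[0.019,-0.03,0.065],"twist":[0.038,0.027,0.008]}]'
python3 - <<'E'
from h import *
p,r=pose(); p1,r1=tipto(-86,18,200,25)
rows(p,r,p1,r1,7)
E
```

```text
t: 2.03
tool_pos: [468.2, 192.3, 392.4]
eef_rot: [0.432, 0.633, -0.345, 0.541]
force: [0.8, 0.7, 1.2]
opening: 0.486
t 2.03 tcp [468.2 192.3 392.4] tip disp [ 95.7  19.  297. ] F [0.8 0.7 1.2] op 0.486 j [-0.88  0.05  0.49  1.9  -0.22  1.17  0.09]
n 7 min 5.77
[0.0191, -0.0221, 0.0591] [0.0319, 0.0229, 0.0072]
[0.0167, -0.0193, 0.0608] [0.0319, 0.0229, 0.0072]
[0.0143, -0.0164, 0.0622] [0.0319, 0.0229, 0.0072]
[0.0119, -0.0134, 0.0635] [0.0319, 0.0229, 0.0072]
[0.0095, -0.0103, 0.0644] [0.0319, 0.0229, 0.0072]
[0.007, -0.0071, 0.0652] [0.0319, 0.0229, 0.0072]
[0.0046, -0.0039, 0.0656] [0.0319, 0.0229, 0.0072]
```

```bash
python3 -m handwheel '[{"claw":-0.05,"translation":[0.019,-0.022,0.059],"twist":[0.032,0.023,0.007]},{"claw":-0.05,"translation":[0.017,-0.019,0.061],"twist":[0.032,0.023,0.007]},{"claw":-0.05,"translation":[0.014,-0.016,0.062],"twist":[0.032,0.023,0.007]},{"claw":-0.05,"translation":[0.012,-0.013,0.063],"twist":[0.032,0.023,0.007]},{"claw":-0.05,"translation":[0.009,-0.01,0.064],"twist":[0.032,0.023,0.007]},{"claw":-0.05,"translation":[0.007,-0.007,0.065],"twist":[0.032,0.023,0.007]},{"claw":-0.05,"translation":[0.005,-0.004,0.066],"twist":[0.032,0.023,0.007]},{"claw":-0.05,"translation":[0,0,0],"twist":[0,0,0]}]'
python3 - <<'E'
from h import *
p,r=pose(); p1,r1=tipto(-86,18,55,25)
rows(p,r,p1,r1,8)
E
```

```text
t: 2.7
tool_pos: [474.7, -17.0, 286.7]
eef_rot: [0.585, 0.607, -0.376, 0.385]
force: [-0.7, 0.2, -0.4]
opening: 0.476
t 2.7 tcp [474.7 -17.  286.7] tip disp [-89.8  18.  198.8] F [-0.7  0.2 -0.4] op 0.476 j [-0.49  0.21  0.72  2.07 -0.63  1.13  0.6 ]
n 8 min 3.6
[0.033, 0.0002, 0.0143] [-0.0007, 0.0001, 0.0001]
[0.033, 0.0001, 0.0143] [-0.0007, 0.0001, 0.0001]
[0.033, 0.0001, 0.0143] [-0.0007, 0.0001, 0.0001]
[0.033, 0.0001, 0.0143] [-0.0007, 0.0001, 0.0001]
[0.033, 0.0001, 0.0143] [-0.0007, 0.0001, 0.0001]
[0.033, 0.0, 0.0144] [-0.0007, 0.0001, 0.0001]
[0.033, 0.0, 0.0144] [-0.0007, 0.0001, 0.0001]
[0.033, -0.0, 0.0144] [-0.0007, 0.0001, 0.0001]
```

```bash
python3 - <<'E'
from h import *
p,r=pose(); p1,r1=tipto(-103,22,45,25)
rows(p,r,p1,r1,8)
E
```

```text
t 2.7 tcp [474.7 -17.  286.7] tip disp [-89.8  18.  198.8] F [-0.7  0.2 -0.4] op 0.476 j [-0.49  0.21  0.72  2.07 -0.63  1.13  0.6 ]
n 8 min 3.86
[0.0335, -0.0008, 0.0192] [-0.0007, 0.0001, 0.0001]
[0.0335, -0.0008, 0.0192] [-0.0007, 0.0001, 0.0001]
[0.0335, -0.0009, 0.0192] [-0.0007, 0.0001, 0.0001]
[0.0335, -0.0009, 0.0193] [-0.0007, 0.0001, 0.0001]
[0.0335, -0.0009, 0.0193] [-0.0007, 0.0001, 0.0001]
[0.0335, -0.0009, 0.0193] [-0.0007, 0.0001, 0.0001]
[0.0334, -0.001, 0.0193] [-0.0007, 0.0001, 0.0001]
[0.0334, -0.001, 0.0193] [-0.0007, 0.0001, 0.0001]
```

```bash
python3 -m handwheel '[{"claw":-0.05,"translation":[0.033,-0.001,0.02],"twist":[-0.001,0,0]},{"claw":-0.05,"translation":[0.033,-0.001,0.02],"twist":[-0.001,0,0]},{"claw":-0.05,"translation":[0.033,-0.001,0.02],"twist":[-0.001,0,0]},{"claw":-0.05,"translation":[0.033,-0.001,0.02],"twist":[-0.001,0,0]},{"claw":-0.05,"translation":[0.033,-0.001,0.019],"twist":[-0.001,0,0]},{"claw":-0.05,"translation":[0.033,-0.001,0.019],"twist":[0,0,0]},{"claw":-0.05,"translation":[0.033,-0.001,0.019],"twist":[0,0,0]},{"claw":-0.05,"translation":[0.033,-0.001,0.019],"twist":[0,0,0]}]'
python3 - <<'E'
from h import *
p,r=pose(); p1,r1=tipto(-94,20,32,25)
rows(p,r,p1,r1,3)
a=read_camera("scene"); b=read_camera("top")
f=np.hstack([cv2.resize(a["frame"][120:320,190:390,::-1],None,fx=2,fy=2),cv2.resize(b["frame"][140:340,220:420,::-1],None,fx=2,fy=2)])
cv2.imwrite("pics/v6.png",f)
E
```

```text
t: 3.37
tool_pos: [472.4, -26.7, 135.5]
eef_rot: [0.581, 0.611, -0.37, 0.39]
force: [0.3, -0.2, -0.8]
opening: 0.476
t 3.37 tcp [472.4 -26.7 135.5] tip disp [-99.5  21.   47.5] F [ 0.3 -0.2 -0.8] op 0.476 j [-0.33  0.49  0.6   2.17 -0.9   0.93  0.98]
n 3 min 1
[0.0109, 0.0005, 0.0012] [0.0021, 0.0004, 0.0008]
[0.0109, 0.0004, 0.0012] [0.0021, 0.0004, 0.0008]
[0.0109, 0.0004, 0.0012] [0.0021, 0.0004, 0.0008]
```

View pics/v6.png

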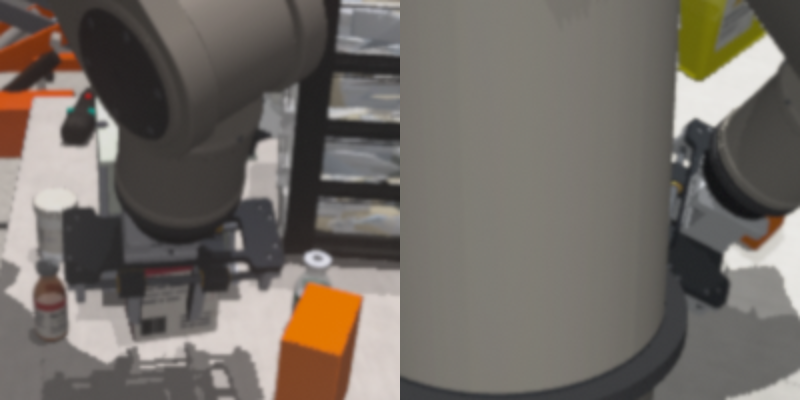

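The fingertips stand just in front of the carton's lower front, at crop (135,285) and (195,290). The gripper is clear of the orange box (crop 320,340), the brown vial (50,300) and the clear vial (315,270).

```bash
python3 -m handwheel '[{"claw":-0.05,"translation":[0.011,0,0.001],"twist":[0.002,0,0.001]},{"claw":-0.05,"translation":[0.011,0,0.001],"twist":[0.002,0,0.001]},{"claw":-0.05,"translation":[0.011,0,0.001],"twist":[0.002,0,0.001]},{"claw":-0.05,"translation":[0,0,0],"twist":[0,0,0]}]'
python3 - <<'E'
from h import *
p,r=pose(); p1,r1=tipto(-70,18,32,25)
rows(p,r,p1,r1,8)
E
```

```text
t: 3.8
tool_pos: [472.0, -20.4, 120.6]
eef_rot: [0.584, 0.608, -0.372, 0.388]
force: [-0.6, -0.5, -0.3]
opening: 0.472
t 3.8 tcp [472.  -20.4 120.6] tip disp [-93.1  20.7  32.6] F [-0.6 -0.5 -0.3] op 0.472 j [-0.32  0.51  0.57  2.19 -0.94  0.9   0.99]
n 8 min 1
[0.0026, 0.0007, -0.0051] [0.0, 0.0001, -0.0001]
[0.0026, 0.0007, -0.0051] [0.0, 0.0001, -0.0001]
[0.0026, 0.0007, -0.0051] [0.0, 0.0001, -0.0001]
[0.0026, 0.0007, -0.0051] [0.0, 0.0001, -0.0001]
[0.0026, 0.0007, -0.0051] [0.0, 0.0001, -0.0001]
[0.0026, 0.0007, -0.0051] [0.0, 0.0001, -0.0001]
[0.0026, 0.0007, -0.0051] [0.0, 0.0001, -0.0001]
[0.0026, 0.0007, -0.0051] [0.0, 0.0001, -0.0001]
```

```bash
python3 -m handwheel '[{"claw":-0.05,"translation":[0.0026,0.0005,-0.005],"twist":[0,0,0]},{"claw":-0.05,"translation":[0.0026,0.0005,-0.005],"twist":[0,0,0]},{"claw":-0.05,"translation":[0.0026,0.0005,-0.005],"twist":[0,0,0]},{"claw":-0.05,"translation":[0.0026,0.0005,-0.005],"twist":[0,0,0]},{"claw":-0.05,"translation":[0.0026,0.0005,-0.005],"twist":[0,0,0]}]'
python3 -c "from h import *; pose()"; python3 -m handwheel '[{"claw":-0.05,"translation":[0.0026,0.0005,-0.005],"twist":[0,0,0]},{"claw":-0.05,"translation":[0.0026,0.0005,-0.005],"twist":[0,0,0]},{"claw":-0.05,"translation":[0,0,0],"twist":[0,0,0]}]'
python3 -c "from h import *; pose()"
```

```text
t: 4.22
tool_pos: [472.8, -6.7, 120.2]
eef_rot: [0.584, 0.608, -0.372, 0.388]
force: [0.2, -1.6, 0.5]
opening: 0.478
t 4.22 tcp [472.8  -6.7 120.2] tip disp [-79.5  19.3  32.2] F [ 0.2 -1.6  0.5] op 0.478 j [-0.34  0.5   0.56  2.19 -0.95  0.89  0.97]
t: 4.47
tool_pos: [473.0, -0.7, 119.9]
eef_rot: [0.584, 0.608, -0.372, 0.388]
force: [0.8, 0.0, 0.2]
opening: 0.473
t 4.47 tcp [473.   -0.7 119.9] tip disp [-73.5  18.8  31.9] F [0.8 0.  0.2] op 0.473 j [-0.34  0.5   0.55  2.19 -0.95  0.88  0.96]
```

```bash
python3 -m handwheel '[{"claw":-0.05,"translation":[0.0026,0.0004,-0.005],"twist":[0,0,0]},{"claw":-0.05,"translation":[0.0026,0.0004,-0.005],"twist":[0,0,0]},{"claw":-0.05,"translation":[0.0026,0.0004,-0.005],"twist":[0,0,0]},{"claw":-0.05,"translation":[0,0,0],"twist":[0,0,0]}]'
python3 -c "from h import *; pose()"; python3 -m handwheel '[{"claw":-0.05,"translation":[0.0018,0,-0.0036],"twist":[0,0,0]},{"claw":-0.05,"translation":[0,0,0],"twist":[0,0,0]}]'
python3 -c "from h import *; pose()"
```

```text
t: 4.8
tool_pos: [473.2, 7.7, 119.4]
eef_rot: [0.584, 0.608, -0.372, 0.388]
force: [0.6, -0.5, 0.1]
opening: 0.478
t 4.8 tcp [473.2   7.7 119.4] tip disp [-65.1  18.3  31.5] F [ 0.6 -0.5  0.1] op 0.478 j [-0.36  0.5   0.54  2.2  -0.96  0.87  0.95]
t: 4.97
tool_pos: [473.1, 9.4, 119.4]
eef_rot: [0.584, 0.608, -0.372, 0.388]
force: [0.1, -1.4, 1.2]
opening: 0.476
t 4.97 tcp [473.1   9.4 119.4] tip disp [-63.4  18.3  31.4] F [ 0.1 -1.4  1.2] op 0.476 j [-0.36  0.5   0.54  2.2  -0.96  0.87  0.95]
```

```bash
for i in 1 ; do python3 -m handwheel '[{"claw":-0.05,"translation":[0.0018,0,-0.0036],"twist":[0,0,0]},{"claw":-0.05,"translation":[0,0,0],"twist":[0,0,0]}]' >/dev/null
python3 -c "from h import *; pose()"; python3 -m handwheel '[{"claw":-0.05,"translation":[0.0018,0,-0.0036],"twist":[0,0,0]},{"claw":-0.05,"translation":[0,0,0],"twist":[0,0,0]}]'>/dev/null
python3 -c "from h import *; pose()";python3 -m handwheel '[{"claw":-0.05,"translation":[0.0018,0,-0.0036],"twist":[0,0,0]},{"claw":-0.05,"translation":[0,0,0],"twist":[0,0,0]}]'>/dev/null
python3 -c "from h import *; pose()"; done
python3 - <<'E'
from h import *
a=read_camera("scene")
print([(round(b["p"],2),w2d(world(a,b["point"])).round()) for b in boxes_of(a,"carton")])
save(a,"v7.png",(210,160,330,300),4.2)
E
```

```text
t 5.13 tcp [473.   11.4 119.3] tip disp [-61.4  18.3  31.3] F [ 0.8 -0.9  0.8] op 0.478 j [-0.36  0.49  0.54  2.2  -0.96  0.87  0.95]
t 5.3 tcp [473.   13.4 119.3] tip disp [-59.4  18.3  31.3] F [ 0.5 -0.9  1.5] op 0.477 j [-0.36  0.49  0.54  2.2  -0.96  0.86  0.94]
t 5.47 tcp [472.8  15.5 119.2] tip disp [-57.3  18.3  31.2] F [ 0.5 -1.   0.8] op 0.479 j [-0.37  0.49  0.53  2.2  -0.96  0.86  0.94]
[(0.59, array([-48.,  12.,  29.])), (0.57, array([-221.,  -89.,   88.]))]
```

View pics/v7.png

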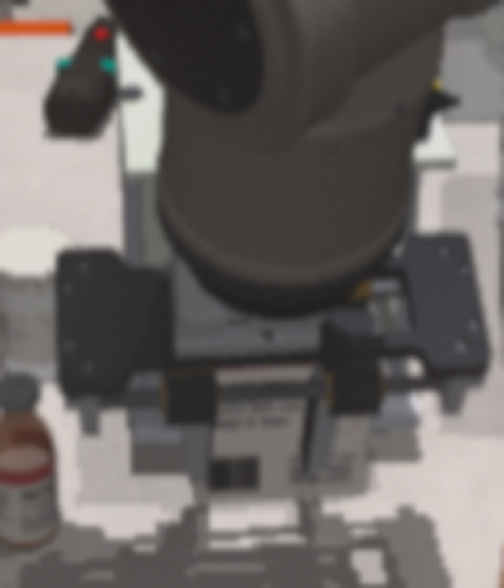

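```bash
python3 - <<'E'
from h import *
a=read_camera("scene")
q=lambda u,v:(210+(u+.5)/4.2-.5,160+(v+.5)/4.2-.5)
for u,v in ((208,493),(368,490)): print(w2d(onplane(a,*q(u,v),0)))
p,r=pose()
for y in (-35,-22.4,22.4,35): 
  u=proj(a,p+r.apply([97,y,0]))[0]; print(y,w2d(p+r.apply([97,y,0])),((u-[210,160]+.5)*4.2))
for X in ([-51,51,0],[-51,-35,0],[-51,51,110],[-51,-35,110]): print(X,(proj(a,d2w(*X))[0]-[210,160]+.5)*4.2)
f=a["frame"][:,:,::-1]; f=cv2.resize(f[235:290,240:310],None,fx=11,fy=11,interpolation=cv2.INTER_CUBIC)
f=cv2.convertScaleAbs(f,alpha=1.5,beta=10); cv2.imwrite("pics/v8.png",f)
E
```

```text
[-38.52536989  40.34096663   0.        ]
[-43.77790536 -39.17322233   0.        ]
t 5.62 tcp [472.9  15.2 119.2] tip disp [-57.5  18.3  31.2] F [-0.  -0.4  0.3] op 0.474 j [-0.37  0.49  0.53  2.2  -0.96  0.86  0.94]
-35 [-57.53851323  53.34893854  31.2090468 ] [183.88119869 468.73191871]
-22.4 [-57.54065358  40.74894178  31.21782206] [210.26355542 467.20868465]
22.4 [-57.54826374  -4.05104671  31.24902296] [303.39480119 461.73745074]
35 [-57.5504041  -16.65104347  31.25779822] [329.38613865 460.18438996]
[-51, 51, 0] [188.7034455  510.84391476]
[-51, -35, 0] [362.44278521 500.18979528]
[-51, 51, 110] [185.82495042 322.4472115 ]
[-51, -35, 110] [371.73948723 313.30185329]
```

View pics/v8.png

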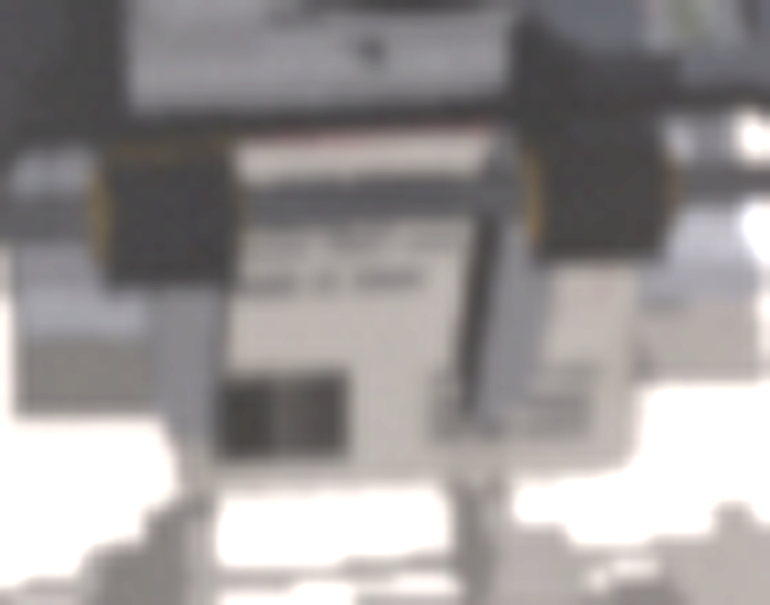

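```bash
python3 -m handwheel '[{"claw":-0.05,"translation":[-0.007,0,0.0145],"twist":[0,0,0]},{"claw":-0.05,"translation":[0,0.028,0],"twist":[0,0,0]},{"claw":-0.05,"translation":[0.0035,0,-0.0075],"twist":[0,0,0]},{"claw":-0.05,"translation":[0.0035,0,-0.0072],"twist":[0,0,0]},{"claw":-0.05,"translation":[0.0018,0,-0.0036],"twist":[0,0,0]},{"claw":-0.05,"translation":[0.0018,0,-0.0036],"twist":[0,0,0]}]'
python3 -c "from h import *; pose()"; python3 -m handwheel '[{"claw":-0.05,"translation":[0.0018,0,-0.0036],"twist":[0,0,0]},{"claw":-0.05,"translation":[0,0,0],"twist":[0,0,0]}]'>/dev/null;python3 -c "from h import *; pose()"
```

```text
t: 6.12
tool_pos: [486.5, 19.0, 119.1]
eef_rot: [0.584, 0.607, -0.373, 0.389]
force: [-2.1, -17.8, 7.5]
opening: 0.478
t 6.12 tcp [486.5  19.  119.1] tip disp [-54.5   4.5  31. ] F [ -2.1 -17.8   7.5] op 0.478 j [-0.37  0.51  0.53  2.17 -0.96  0.87  0.92]
t 6.28 tcp [486.4  19.3 119.1] tip disp [-54.4   4.5  31. ] F [ -2.9 -18.3   9. ] op 0.477 j [-0.37  0.5   0.53  2.18 -0.96  0.86  0.92]
```

```bash
python3 - <<'E'
from h import *
p,r=pose(); a,ra=tipto(-64,7,40,25); b,rb=tipto(-61,8,58,40)
rows(p,r,a,ra,2); rows(a,ra,b,rb,5)
E
```

```text
t 6.28 tcp [486.4  19.3 119.1] tip disp [-54.4   4.5  31. ] F [ -2.9 -18.3   9. ] op 0.477 j [-0.37  0.5   0.53  2.18 -0.96  0.86  0.92]
n 2 min 1
[-0.0122, -0.0022, 0.0055] [-0.0006, 0.0018, -0.0009]
[-0.0122, -0.0022, 0.0055] [-0.0006, 0.0018, -0.0009]
n 5 min 2.14
[-0.0047, -0.0004, 0.0059] [0.0, 0.0333, -0.0]
[-0.005, -0.0004, 0.0057] [0.0, 0.0333, -0.0]
[-0.0053, -0.0004, 0.0054] [0.0, 0.0333, -0.0]
[-0.0056, -0.0004, 0.0051] [0.0, 0.0333, -0.0]
[-0.0058, -0.0004, 0.0048] [0.0, 0.0333, -0.0]
```

```bash
python3 -m handwheel '[{"claw":-0.05,"translation":[-0.008,0,0.017],"twist":[0,0.002,0]},{"claw":-0.05,"translation":[-0.018,-0.004,-0.001],"twist":[0,0.002,0]},{"claw":-0.05,"translation":[-0.005,-0.001,0.006],"twist":[0,0.033,0]},{"claw":-0.05,"translation":[-0.005,0,0.006],"twist":[0,0.033,0]},{"claw":-0.05,"translation":[-0.005,0,0.005],"twist":[0,0.033,0]},{"claw":-0.05,"translation":[-0.006,0,0.005],"twist":[0,0.033,0]},{"claw":-0.05,"translation":[-0.006,0,0.005],"twist":[0,0.033,0]},{"claw":-0.05,"translation":[0,0,0],"twist":[0,0,0]}]'
python3 - <<'E'
from h import *
p,r=pose(); print(np.round((tool(40).inv()*r).as_rotvec(degrees=True),1))
a=read_camera("scene")
print([(round(b["p"],2),w2d(world(a,b["point"])).round()) for b in boxes_of(a,"carton")])
f=cv2.resize(a["frame"][190:295,225:330,::-1],None,fx=5.6,fy=5.6,interpolation=cv2.INTER_CUBIC)
cv2.imwrite("pics/v9.png",cv2.convertScaleAbs(f,alpha=1.4,beta=10))
E
```

```text
t: 6.95
tool_pos: [485.0, -11.5, 132.3]
eef_rot: [0.629, 0.653, -0.292, 0.303]
force: [-0.0, -1.8, 0.0]
opening: 0.475
t 6.95 tcp [485.  -11.5 132.3] tip disp [-62.9   7.1  58.2] F [-0.  -1.8  0. ] op 0.475 j [-0.03  0.55  0.34  2.12 -1.    1.07  1.08]
[0.1 0.2 0.1]
[(0.95, array([-48.,   4.,  20.])), (0.91, array([-219.,  -91.,   87.]))]
```

View pics/v9.png

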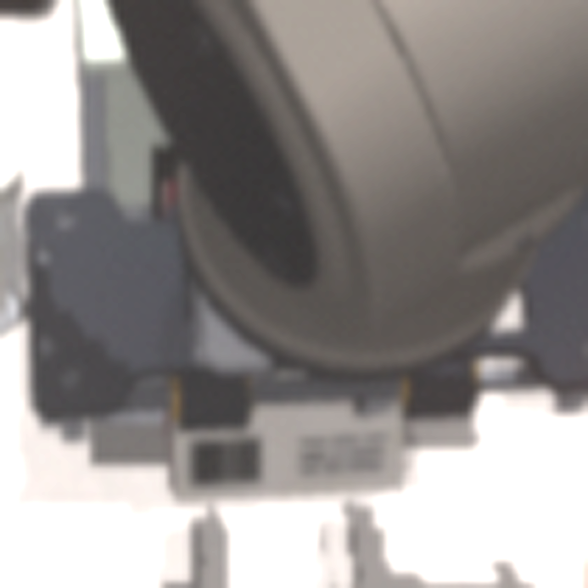

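```bash
cat > arc.py <<'E'
from h import *
def arc(th,l0=40,l1=48,thm=38,zc=63.2,dx=3.5,y=7):
    a=np.radians(th); lean=l0+(l1-l0)*max(th,0)/thm; L=np.radians(lean)
    X,Z=-51,zc-12; c=np.array([dx+X*np.cos(a)+Z*np.sin(a),12-X*np.sin(a)+Z*np.cos(a)])
    return tipto(c[0]-8*np.cos(L),y,c[1]-8*np.sin(L),lean)
E
python3 - <<'E'
from arc import *
p,r=pose()
rows(p,r,*arc(0),3)
q=arc(0)
for i in range(1,17):
    n=arc(i*38/16); rv=(q[1].inv()*n[1]).as_rotvec()/(np.pi/2)
    print(round(i*38/16,1),np.round(q[1].inv().apply(n[0]-q[0])/500,4).tolist(),np.round(rv,4).tolist(), w2d(n[0]+97*n[1].apply([1,0,0])).round(1)); q=n
E
```

```text
t 7.05 tcp [485.2 -10.1 132.2] tip disp [-61.8   7.   58. ] F [0.1 1.1 1.3] op 0.474 j [-0.04  0.55  0.34  2.12 -1.    1.07  1.08]
n 3 min 1
[0.0035, 0.0001, -0.0043] [-0.0002, -0.0002, -0.0003]
[0.0035, 0.0001, -0.0043] [-0.0002, -0.0002, -0.0003]
[0.0034, 0.0001, -0.0043] [-0.0002, -0.0002, -0.0003]
2.4 [-0.0002, 0.0, -0.0043] [-0.0, 0.0056, -0.0] [-51.4   7.   60.1]
4.8 [0.0001, -0.0, -0.0043] [0.0, 0.0056, 0.0] [-49.1   7.   62. ]
7.1 [0.0004, 0.0, -0.0043] [0.0, 0.0056, 0.0] [-46.7   7.   63.8]
9.5 [0.0007, 0.0, -0.0043] [0.0, 0.0056, 0.0] [-44.3   7.   65.6]
11.9 [0.001, -0.0, -0.0042] [0.0, 0.0056, -0.0] [-41.8   7.   67.2]
14.2 [0.0013, -0.0, -0.0042] [0.0, 0.0056, -0.0] [-39.2   7.   68.7]
16.6 [0.0016, 0.0, -0.0041] [-0.0, 0.0056, 0.0] [-36.5   7.   70.1]
19.0 [0.0018, -0.0, -0.0041] [0.0, 0.0056, 0.0] [-33.8   7.   71.5]
21.4 [0.0021, -0.0, -0.004] [-0.0, 0.0056, -0.0] [-31.    7.   72.7]
23.8 [0.0024, 0.0, -0.0039] [0.0, 0.0056, -0.0] [-28.2   7.   73.7]
26.1 [0.0027, -0.0, -0.0037] [0.0, 0.0056, 0.0] [-25.4   7.   74.7]
28.5 [0.003, 0.0, -0.0036] [0.0, 0.0056, -0.0] [-22.4   7.   75.6]
30.9 [0.0032, -0.0, -0.0035] [0.0, 0.0056, 0.0] [-19.5   7.   76.3]
33.2 [0.0035, 0.0, -0.0033] [-0.0, 0.0056, 0.0] [-16.5   7.   76.9]
35.6 [0.0037, 0.0, -0.0031] [0.0, 0.0056, -0.0] [-13.5   7.   77.4]
38.0 [0.004, 0.0, -0.0029] [-0.0, 0.0056, 0.0] [-10.5   7.   77.8]
```

```bash
python3 -m handwheel '[{"claw":-0.05,"translation":[0.0035,0,-0.0043],"twist":[0,0,0]},{"claw":-0.05,"translation":[0.0035,0,-0.0043],"twist":[0,0,0]},{"claw":-0.05,"translation":[0.0035,0,-0.0043],"twist":[0,0,0]},{"claw":-0.05,"translation":[0,0,0],"twist":[0,0,0]}]'
python3 -c "from h import *; pose()"
```

```text
t: 7.38
tool_pos: [485.1, -0.1, 132.5]
eef_rot: [0.627, 0.654, -0.292, 0.305]
force: [0.6, -1.5, 0.2]
opening: 0.477
t 7.38 tcp [ 4.851e+02 -1.000e-01  1.325e+02] tip disp [-51.8   6.9  58.3] F [ 0.6 -1.5  0.2] op 0.477 j [-0.04  0.54  0.31  2.12 -1.    1.05  1.06]
```

```bash
python3 -m handwheel '[{"claw":-0.05,"translation":[0,0,-0.0043],"twist":[0,0.0056,0]},{"claw":-0.05,"translation":[0,0,-0.0043],"twist":[0,0.0056,0]},{"claw":-0.05,"translation":[0.0004,0,-0.0043],"twist":[0,0.0056,0]},{"claw":-0.05,"translation":[0.0007,0,-0.0043],"twist":[0,0.0056,0]}]'
python3 -c "from h import *; pose()"
```

```text
t: 7.72
tool_pos: [484.7, 5.8, 137.6]
eef_rot: [0.633, 0.659, -0.28, 0.293]
force: [0.1, -1.0, 0.1]
opening: 0.477
t 7.72 tcp [484.7   5.8 137.6] tip disp [-43.2   6.9  65.7] F [ 0.1 -1.   0.1] op 0.477 j [ 0.    0.54  0.26  2.12 -1.01  1.07  1.06]
```

```bash
python3 -m handwheel '[{"claw":-0.05,"translation":[0.001,0,-0.0042],"twist":[0,0.0056,0]},{"claw":-0.05,"translation":[0.0013,0,-0.0042],"twist":[0,0.0056,0]},{"claw":-0.05,"translation":[0.0016,0,-0.0041],"twist":[0,0.0056,0]},{"claw":-0.05,"translation":[0.0018,0,-0.0041],"twist":[0,0.0056,0]}]'
python3 - <<'E'
from h import *
pose(); a=read_camera("scene")
f=cv2.resize(a["frame"][190:295,225:330,::-1],None,fx=5.6,fy=5.6,interpolation=cv2.INTER_CUBIC)
cv2.imwrite("pics/v10.png",cv2.convertScaleAbs(f,alpha=1.4,beta=10))
E
```

```text
t: 8.05
tool_pos: [484.4, 13.8, 141.1]
eef_rot: [0.638, 0.664, -0.269, 0.281]
force: [-0.3, -0.2, 0.2]
opening: 0.472
t 8.05 tcp [484.4  13.8 141.1] tip disp [-32.7   6.8  71.5] F [-0.3 -0.2  0.2] op 0.472 j [ 0.05  0.53  0.2   2.12 -1.01  1.07  1.05]
```

View pics/v10.png

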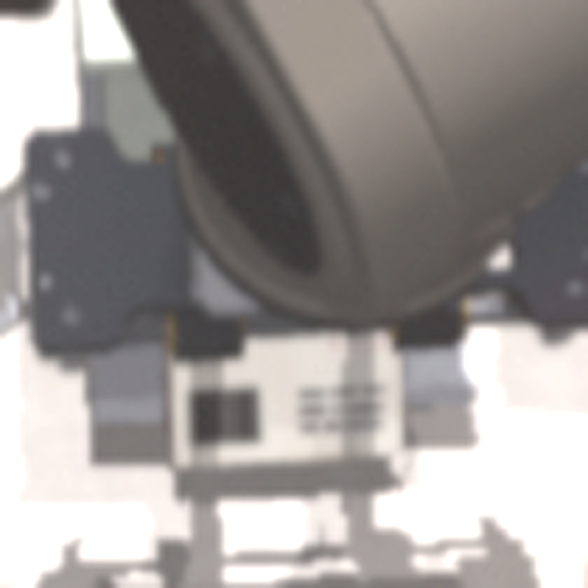

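The carton is tipping: its lower front edge has risen (crop row 490→465) and the dark underside shows below it. I'll continue along the arc.

```bash
python3 -m handwheel '[{"claw":-0.05,"translation":[0.0024,0,-0.0039],"twist":[0,0.0056,0]},{"claw":-0.05,"translation":[0.0027,0,-0.0037],"twist":[0,0.0056,0]},{"claw":-0.05,"translation":[0.003,0,-0.0036],"twist":[0,0.0056,0]},{"claw":-0.05,"translation":[0.0032,0,-0.0035],"twist":[0,0.0056,0]},{"claw":-0.05,"translation":[0.0035,0,-0.0033],"twist":[0,0.0056,0]},{"claw":-0.05,"translation":[0.0037,0,-0.0031],"twist":[0,0.0056,0]},{"claw":-0.05,"translation":[0,0,0],"twist":[0,0,0]},{"claw":-0.05,"translation":[0,0,0],"twist":[0,0,0]}]'
python3 - <<'E'
from h import *
pose(); a=read_camera("scene")
print([(round(b["p"],2),w2d(world(a,b["point"])).round()) for b in boxes_of(a,"carton")])
E
```

```text
t: 8.77
tool_pos: [483.8, 27.5, 142.0]
eef_rot: [0.645, 0.671, -0.253, 0.263]
force: [-0.7, 0.6, 0.6]
opening: 0.475
t 8.77 tcp [483.8  27.5 142. ] tip disp [-15.4   6.9  76. ] F [-0.7  0.6  0.6] op 0.475 j [ 0.14  0.54  0.08  2.12 -1.01  1.06  1.04]
[(0.69, array([-29.,   8.,  40.])), (0.56, array([-219.,  -91.,   87.]))]
```

```bash
python3 -m handwheel '[{"claw":-0.05,"translation":[0.004,0,-0.0029],"twist":[0,0.0056,0]},{"claw":-0.05,"translation":[0.004,0,-0.0029],"twist":[0,0,0]},{"claw":-0.05,"translation":[0,0,0],"twist":[0,0,0]},{"claw":-0.05,"translation":[0,0,0],"twist":[0,0,0]},{"claw":-0.05,"translation":[-0.03,0,0],"twist":[0,0,0]},{"claw":-0.05,"translation":[-0.05,0,0],"twist":[0,0,0]},{"claw":-0.05,"translation":[-0.05,0,0],"twist":[0,0,0]},{"claw":-0.05,"translation":[0,0,0],"twist":[0,0,0]}]'
python3 - <<'E'
from h import *
pose(); a=read_camera("scene"); b=read_camera("top")
print([(round(q["p"],2),w2d(world(a,q["point"])).round()) for q in boxes_of(a,"carton")])
f=np.hstack([cv2.resize(a["frame"][160:300,215:335,::-1],None,fx=3.3,fy=3.3,interpolation=cv2.INTER_CUBIC),cv2.resize(b["frame"][160:300,190:310,::-1],None,fx=3.3,fy=3.3,interpolation=cv2.INTER_CUBIC)])
cv2.imwrite("pics/v11.png",cv2.convertScaleAbs(f,alpha=1.4,beta=10))
np.savez("pics/s11.npz",**{k:np.array(v) for k,v in a.items()})
E
```

```text
t: 9.53
tool_pos: [486.8, -18.9, 187.4]
eef_rot: [0.647, 0.671, -0.25, 0.262]
force: [1.0, -0.4, -0.1]
opening: 0.473
t 9.53 tcp [486.8 -18.9 187.4] tip disp [-61.6   5.4 121.9] F [ 1.  -0.4 -0.1] op 0.473 j [ 0.21  0.48  0.11  2.07 -0.92  1.17  0.98]
[(0.88, array([-29.,   6.,  49.])), (0.6, array([-222.,  -87.,   86.]))]
```

View pics/v11.png

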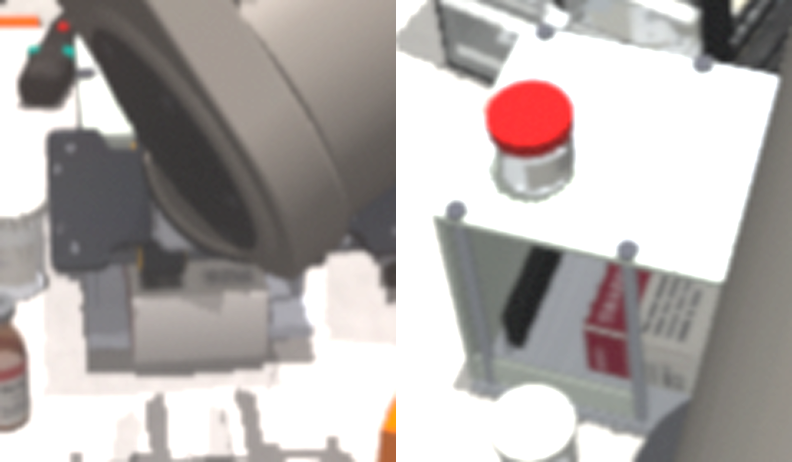

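```bash
python3 - <<'E'
from h import *
a=dict(np.load("pics/s11.npz"))
q=lambda u,v:(215+(u+.5)/3.3-.5,160+(v+.5)/3.3-.5)
for u,v,z in ((133,372,12),(275,365,12),(133,303,63),(268,290,63)): print(w2d(onplane(a,*q(u,v),z)).round(1))
p,r=pose(); b,rb=tipto(-58,8,100,35); c,rc=tipto(-54,9,34,35)
rows(p,r,b,rb,3); rows(b,rb,c,rc,4)
E
```

```text
[-37.5  48.9  12. ]
[-39. -41.  12.]
[-35.   48.1  63. ]
[-28.9 -36.1  63. ]
t 9.68 tcp [485.5 -15.2 185.1] tip disp [-57.6   6.9 119.8] F [0.6 0.5 0.2] op 0.475 j [ 0.2   0.49  0.1   2.07 -0.92  1.16  0.98]
n 3 min 1.81
[0.0103, -0.0007, -0.0043] [0.0001, -0.0469, -0.0002]
[0.0099, -0.0007, -0.005] [0.0001, -0.0469, -0.0002]
[0.0095, -0.0007, -0.0057] [0.0001, -0.0469, -0.0002]
n 4 min 1.65
[0.0282, -0.0005, 0.0173] [0.0, 0.0, 0.0]
[0.0282, -0.0005, 0.0173] [0.0, 0.0, 0.0]
[0.0282, -0.0005, 0.0173] [0.0, 0.0, 0.0]
[0.0282, -0.0005, 0.0173] [0.0, 0.0, 0.0]
```

```bash
python3 -m handwheel '[{"claw":-0.05,"translation":[0.01,0,-0.004],"twist":[0,-0.047,0]},{"claw":-0.05,"translation":[0.01,0,-0.005],"twist":[0,-0.047,0]},{"claw":-0.05,"translation":[0.01,-0.001,-0.006],"twist":[0,-0.047,0]},{"claw":-0.05,"translation":[0.028,0,0.018],"twist":[0,0,0]},{"claw":-0.05,"translation":[0.028,0,0.018],"twist":[0,0,0]},{"claw":-0.05,"translation":[0.028,0,0.018],"twist":[0,0,0]},{"claw":-0.05,"translation":[0.028,0,0.018],"twist":[0,0,0]},{"claw":-0.05,"translation":[0,0,0],"twist":[0,0,0]}]'
python3 - <<'E'
from h import *
p,r=pose(); b,rb=tipto(-26,8,33,37); c,rc=tipto(-8,8,33,45)
rows(p,r,b,rb,8); rows(b,rb,c,rc,6)
E
```

```text
t: 10.35
tool_pos: [482.7, 4.2, 110.0]
eef_rot: [0.613, 0.641, -0.32, 0.332]
force: [-0.6, 0.7, -0.1]
opening: 0.474
t 10.35 tcp [482.7   4.2 110. ] tip disp [-54.1   9.4  30.6] F [-0.6  0.7 -0.1] op 0.474 j [ 0.09  0.52  0.1   2.13 -0.89  0.88  0.95]
n 8 min 1
[0.0036, 0.0003, -0.0053] [-0.0001, 0.0027, 0.0003]
[0.0036, 0.0003, -0.0053] [-0.0001, 0.0027, 0.0003]
[0.0036, 0.0003, -0.0052] [-0.0001, 0.0027, 0.0003]
[0.0036, 0.0003, -0.0052] [-0.0001, 0.0027, 0.0003]
[0.0037, 0.0003, -0.0052] [-0.0001, 0.0027, 0.0003]
[0.0037, 0.0003, -0.0052] [-0.0001, 0.0027, 0.0003]
[0.0037, 0.0003, -0.0052] [-0.0001, 0.0027, 0.0003]
[0.0037, 0.0003, -0.0052] [-0.0001, 0.0027, 0.0003]
n 6 min 1.14
[0.0039, 0.0, -0.0003] [0.0, 0.0148, -0.0]
[0.0039, 0.0, -0.0002] [0.0, 0.0148, -0.0]
[0.0039, 0.0, -0.0001] [0.0, 0.0148, -0.0]
[0.0039, 0.0, -0.0] [0.0, 0.0148, -0.0]
[0.0039, 0.0, 0.0001] [0.0, 0.0148, -0.0]
[0.0039, 0.0, 0.0002] [0.0, 0.0148, -0.0]
```

```bash
python3 -m handwheel '[{"claw":-0.05,"translation":[0.0037,0.0004,-0.0053],"twist":[0,0.003,0]},{"claw":-0.05,"translation":[0.0037,0.0004,-0.0053],"twist":[0,0.003,0]},{"claw":-0.05,"translation":[0.0037,0.0004,-0.0053],"twist":[0,0.003,0]},{"claw":-0.05,"translation":[0.0037,0.0004,-0.0053],"twist":[0,0.003,0]},{"claw":-0.05,"translation":[0.0037,0,-0.0053],"twist":[0,0.003,0]},{"claw":-0.05,"translation":[0.0037,0,-0.0052],"twist":[0,0.003,0]},{"claw":-0.05,"translation":[0.0037,0,-0.0052],"twist":[0,0.003,0]},{"claw":-0.05,"translation":[0.0037,0,-0.0052],"twist":[0,0.003,0]}]'
python3 -c "from h import *; pose()"; python3 -m handwheel '[{"claw":-0.05,"translation":[0.0039,0,0],"twist":[0,0.015,0]},{"claw":-0.05,"translation":[0.0039,0,0],"twist":[0,0.015,0]},{"claw":-0.05,"translation":[0.0039,0,0],"twist":[0,0.015,0]},{"claw":-0.05,"translation":[0,0,0],"twist":[0,0,0]}]'
python3 -c "from h import *; pose()"
```

```text
t: 11.02
tool_pos: [484.2, 28.8, 113.4]
eef_rot: [0.62, 0.646, -0.308, 0.321]
force: [0.5, -0.7, -1.2]
opening: 0.477
t 11.02 tcp [484.2  28.8 113.4] tip disp [-26.7   6.5  36.1] F [ 0.5 -0.7 -1.2] op 0.477 j [ 0.09  0.52  0.06  2.14 -0.94  0.87  0.95]
t: 11.35
tool_pos: [483.8, 31.8, 108.0]
eef_rot: [0.631, 0.657, -0.286, 0.297]
force: [0.4, -0.6, -0.3]
opening: 0.474
t 11.35 tcp [483.8  31.8 108. ] tip disp [-18.2   6.8  35.1] F [ 0.4 -0.6 -0.3] op 0.474 j [ 0.16  0.56  0.01  2.13 -0.97  0.91  1.  ]
```

```bash
python3 -m handwheel '[{"claw":-0.05,"translation":[0.004,0,0],"twist":[0,0.015,0]},{"claw":-0.05,"translation":[0.004,0,0],"twist":[0,0.015,0]},{"claw":-0.05,"translation":[0.004,0,0],"twist":[0,0.015,0]},{"claw":-0.05,"translation":[0.0042,0,-0.004],"twist":[0,0,0]}]'
python3 -c "from h import *; pose()"; python3 -m handwheel '[{"claw":-0.05,"translation":[0.0042,0,-0.004],"twist":[0,0,0]},{"claw":-0.05,"translation":[0.0028,0,-0.0028],"twist":[0,0,0]},{"claw":-0.05,"translation":[0,0,0],"twist":[0,0,0]}]'
python3 - <<'E'
from h import *
pose(); a=read_camera("top")
print([(round(q["p"],2),w2d(world(a,q["point"])).round()) for q in boxes_of(a,"carton")],[(round(q["p"],2),w2d(world(a,q["point"])).round()) for q in boxes_of(a,"back_stop")])
E
```

```text
t: 11.68
tool_pos: [483.6, 38.4, 103.6]
eef_rot: [0.641, 0.667, -0.263, 0.274]
force: [-0.7, -3.1, 1.7]
opening: 0.472
t 11.68 tcp [483.6  38.4 103.6] tip disp [-6.7  6.6 35.4] F [-0.7 -3.1  1.7] op 0.472 j [ 0.23  0.59 -0.07  2.13 -0.99  0.92  1.03]
t: 11.93
tool_pos: [483.4, 44.7, 104.3]
eef_rot: [0.64, 0.667, -0.263, 0.275]
force: [-0.7, -1.0, -0.8]
opening: 0.473
t 11.93 tcp [483.4  44.7 104.3] tip disp [-0.5  6.6 36. ] F [-0.7 -1.  -0.8] op 0.473 j [ 0.23  0.59 -0.08  2.13 -0.99  0.91  1.03]
[(0.92, array([58., 35., 61.]))] [(0.47, array([129.,  25.,  47.]))]
```

```bash
R='{"claw":-0.05,"translation":[0,0,0],"twist":[0,0,0]}'
python3 -m handwheel '[{"claw":-0.05,"translation":[0.0021,0,-0.0022],"twist":[0,0,0]},{"claw":-0.05,"translation":[0,0,0],"twist":[0,0,0]}]'>/dev/null; python3 -c "from h import *; pose()"
python3 -m handwheel '[{"claw":-0.05,"translation":[0.0021,0,-0.0022],"twist":[0,0,0]},{"claw":-0.05,"translation":[0,0,0],"twist":[0,0,0]}]'>/dev/null; python3 -c "from h import *; pose()"
```

```text
t 12.25 tcp [483.5  45.8 104.3] tip disp [ 0.6  6.5 36. ] F [ 0.3 -1.5 -0.8] op 0.475 j [ 0.23  0.59 -0.09  2.13 -0.99  0.91  1.02]
t 12.42 tcp [483.4  47.3 104.3] tip disp [ 2.1  6.5 36. ] F [ 0.3 -1.4  1. ] op 0.474 j [ 0.23  0.59 -0.09  2.13 -0.99  0.91  1.02]
```

```bash
python3 -m handwheel '[{"claw":-0.05,"translation":[0.0021,0,-0.0022],"twist":[0,0,0]},{"claw":-0.05,"translation":[0,0,0],"twist":[0,0,0]}]'>/dev/null; python3 -c "from h import *; pose()"
```

```text
t 12.58 tcp [483.3  48.8 104.3] tip disp [ 3.6  6.5 36. ] F [-0.1 -1.   0.2] op 0.475 j [ 0.23  0.59 -0.1   2.13 -0.99  0.9   1.02]
```

```bash

python3 -m handwheel '[{"claw":-0.05,"translation":[0.0021,0,-0.0022],"twist":[0,0,0]},{"claw":-0.05,"translation":[0,0,0],"twist":[0,0,0]}]'>/dev/null; python3 -c "from h import *; pose()"
python3 -m handwheel '[{"claw":-0.05,"translation":[0.0021,0,-0.0022],"twist":[0,0,0]},{"claw":-0.05,"translation":[0,0,0],"twist":[0,0,0]}]'>/dev/null; python3 -c "from h import *; pose()"
```

```text
t 12.75 tcp [483.2  50.4 104.3] tip disp [ 5.2  6.5 36. ] F [-0.5 -0.5  0.2] op 0.47 j [ 0.24  0.59 -0.1   2.13 -0.99  0.9   1.02]
t 12.92 tcp [483.2  51.9 104.4] tip disp [ 6.7  6.5 36.1] F [-0.3  0.   0.5] op 0.477 j [ 0.24  0.59 -0.11  2.13 -0.99  0.9   1.02]
```

```bash
python3 -m handwheel '[{"claw":-0.05,"translation":[0.0021,0,-0.0022],"twist":[0,0,0]},{"claw":-0.05,"translation":[0,0,0],"twist":[0,0,0]}]'>/dev/null; python3 -c "from h import *; pose()"
```

```text
t 13.08 tcp [483.1  53.  104.3] tip disp [ 7.7  6.5 36. ] F [-0.5 -4.   0.2] op 0.475 j [ 0.24  0.59 -0.11  2.13 -0.99  0.89  1.01]
```

```bash
python3 -m handwheel '[{"claw":-0.05,"translation":[0.0012,0,-0.0012],"twist":[0,0,0]},{"claw":-0.05,"translation":[0,0,0],"twist":[0,0,0]}]'>/dev/null; python3 -c "from h import *; pose()"
python3 -m handwheel '[{"claw":-0.05,"translation":[0.0007,0,-0.0007],"twist":[0,0,0]},{"claw":-0.05,"translation":[0,0,0],"twist":[0,0,0]}]'>/dev/null; python3 -c "from h import *; pose()"
```

```text
t 13.25 tcp [483.1  53.3 104.3] tip disp [ 8.   6.5 35.9] F [-1.7 -8.7  2.3] op 0.474 j [ 0.24  0.59 -0.11  2.14 -0.99  0.89  1.01]
t 13.42 tcp [483.1  53.4 104.2] tip disp [ 8.1  6.5 35.8] F [ -1.9 -12.4   4.3] op 0.473 j [ 0.24  0.59 -0.11  2.14 -0.99  0.89  1.01]
```

```bash
python3 -m handwheel '[{"claw":-0.05,"translation":[-0.006,0,0.006],"twist":[0,0,0]},{"claw":-0.05,"translation":[-0.01,0,0.01],"twist":[0,0,0]},{"claw":-0.05,"translation":[-0.012,0,0.012],"twist":[0,0,0]},{"claw":-0.05,"translation":[-0.06,0,0],"twist":[0,0,0]},{"claw":-0.05,"translation":[-0.08,0,0],"twist":[0,0,0]},{"claw":-0.05,"translation":[-0.08,0,0],"twist":[0,0,0]},{"claw":-0.05,"translation":[-0.08,0,0],"twist":[0,0,0]},{"claw":-0.05,"translation":[-0.05,0,-0.05],"twist":[0,0,0]}]'
python3 - <<'E'
from h import *
p,r=pose(); r1=tool(10); rows(p,r,p+np.array([60,-20,160]),r1,8)
a=read_camera("top"); b=read_camera("scene")
for im in (a,b):
  for t in ("carton","back_stop","white_pot","brown_vial","clear_vial"):
    print(t,[(round(q["p"],2),w2d(world(im,q["point"])).round()) for q in boxes_of(im,t)[:2]])
E
```

```text
t: 14.08
tool_pos: [487.8, -77.6, 245.7]
eef_rot: [0.642, 0.665, -0.266, 0.274]
force: [-0.3, -0.0, -0.0]
opening: 0.476
t 14.08 tcp [487.8 -77.6 245.7] tip disp [-123.1    7.   177.2] F [-0.3 -0.  -0. ] op 0.476 j [ 0.35  0.41  0.03  1.98 -0.76  1.26  0.86]
n 8 min 5.01
[-0.0322, 0.0148, -0.0244] [-0.0005, -0.0487, -0.0002]
[-0.0339, 0.0148, -0.0219] [-0.0005, -0.0487, -0.0002]
[-0.0355, 0.0148, -0.0192] [-0.0005, -0.0487, -0.0002]
[-0.0369, 0.0148, -0.0164] [-0.0005, -0.0487, -0.0002]
[-0.038, 0.0148, -0.0136] [-0.0005, -0.0487, -0.0002]
[-0.039, 0.0148, -0.0106] [-0.0005, -0.0487, -0.0002]
[-0.0397, 0.0148, -0.0076] [-0.0005, -0.0487, -0.0002]
[-0.0401, 0.0148, -0.0045] [-0.0005, -0.0487, -0.0002]
carton [(0.82, array([68., 34., 60.]))]
back_stop []
white_pot [(0.77, array([ 79., 132.,  71.]))]
brown_vial []
clear_vial []
carton [(0.69, array([15.,  5., 56.])), (0.68, array([50., 41., 13.]))]
back_stop []
white_pot [(0.77, array([ 68., 123.,  52.]))]
brown_vial [(0.97, array([-70., 129.,  43.]))]
clear_vial [(0.53, array([ -82., -125.,   73.])), (0.18, array([-66., 129.,  40.]))]
```

```bash
python3 -m handwheel '[{"claw":-0.05,"translation":[-0.032,0.015,-0.024],"twist":[0,-0.049,0]},{"claw":-0.05,"translation":[-0.034,0.015,-0.022],"twist":[0,-0.049,0]},{"claw":-0.05,"translation":[-0.036,0.015,-0.019],"twist":[0,-0.049,0]},{"claw":-0.05,"translation":[-0.037,0.015,-0.016],"twist":[0,-0.049,0]},{"claw":-0.05,"translation":[-0.05,0.03,0.03],"twist":[0,-0.03,0]},{"claw":-0.05,"translation":[-0.05,0.03,0.03],"twist":[0,0,0]},{"claw":-0.05,"translation":[-0.05,0.03,0.03],"twist":[0,0,0]},{"claw":-0.05,"translation":[0,0.05,0.05],"twist":[0,0,0]}]'
python3 - <<'E'
from h import *
pose(); a=read_camera("scene"); b=read_camera("top")
k=3.9
f=np.hstack([cv2.resize(a["frame"][165:290,225:325,::-1],None,fx=k,fy=k,interpolation=cv2.INTER_CUBIC),cv2.resize(b["frame"][180:305,205:305,::-1],None,fx=k,fy=k,interpolation=cv2.INTER_CUBIC)])
cv2.imwrite("pics/v12.png",cv2.convertScaleAbs(f,alpha=1.3,beta=10))
for n,p in (("sF",a),("tF",b)): np.savez(f"pics/{n}.npz",**{q:np.array(v) for q,v in p.items()})
E
```

```text
t: 15.35
tool_pos: [593.3, -177.0, 367.9]
eef_rot: [0.585, 0.606, -0.371, 0.391]
force: [0.9, 1.0, 0.9]
opening: 0.476
t 15.35 tcp [ 593.3 -177.   367.9] tip disp [-254.9  -94.6  279.8] F [0.9 1.  0.9] op 0.476 j [ 0.26  0.38  0.13  1.59 -0.45  1.38  0.56]
```

View pics/v12.png

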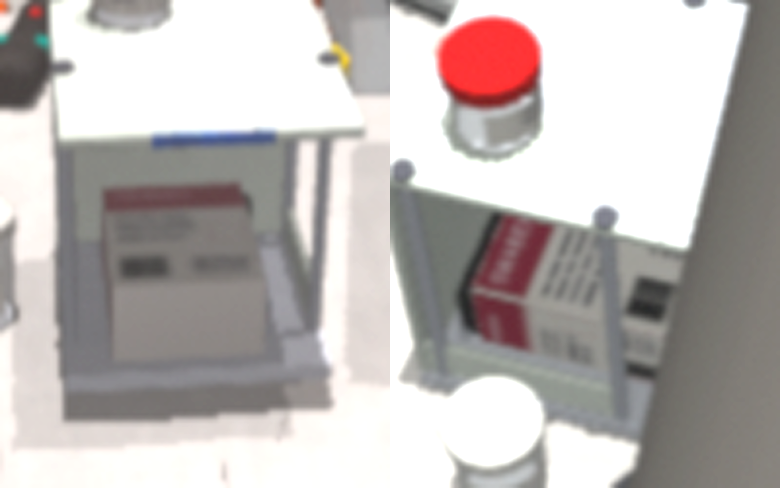

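The carton lies on its back under the roof with its dark-red end against the black stop (right half, around 480,270). I'll check numerically that it is square and centred.

```bash
python3 - <<'E'
from h import *
a=dict(np.load("pics/sF.npz")); q=lambda u,v:(225+(u+.5)/3.9-.5,165+(v+.5)/3.9-.5)
for n,u,v,z in (("bL",115,360,12),("bR",265,352,12),("uL",110,281,63),("uR",263,272,63),("tL",104,188,63),("tR",243,184,63),("deckL",66,382,12),("deckR",327,368,12)): print(n,w2d(onplane(a,*q(u,v),z)).round(1))
for c in ("scene","top"):
  im=read_camera(c)
  for t in ("white_pot","brown_vial","clear_vial"): print(c,t,[(round(x["p"],2),world(im,x["point"]).round()) for x in boxes_of(im,t)[:1]])
E
```

```text
bL [16.6 47.1 12. ]
bR [ 16.4 -37.8  12. ]
uL [19.4 49.  63. ]
uR [ 20.9 -35.5  63. ]
tL [121.3  46.3  63. ]
tR [118.9 -37.7  63. ]
deckL [-1.4 75.1 12. ]
deckR [ -2. -70.  12.]
scene white_pot [(0.67, array([361., 172.,  54.]))]
scene brown_vial [(0.81, array([358.,  40.,  46.]))]
scene clear_vial [(0.61, array([616.,  38.,  73.]))]
top white_pot [(0.84, array([347., 185.,  70.]))]
top brown_vial []
top clear_vial []
```

```bash
python3 -c "from h import *; print(finish_job())"
```

```text
the job is handed in; nothing more can be done
None
```

I handed the job in at about 15.5 s. The swab carton lies on its back on the deck under the roof, with its top end against the rubber stop.

**What I did:** I slid the carton back with two half-closed fingertips until its foot met the deck's edge, where the wrist force rose to about 18 N. I then tipped it on an arc about that edge with the tool leaning 40 to 48 degrees, and it fell by itself. Finally I pushed it straight in until it met the stop at about 12 N, and withdrew.

**Last checks:**
- **Carton position:** the final picture shows it flat with its red end touching the stop. Its corners put it square to about 1.5 degrees and about 5 mm off the middle line.
- **Bystanders:** in the scene camera the white pot and both vials read within about 4 mm of their first positions, which is within the networks' error. The top camera did not see the vials.
- **Robot:** it was well clear of everything when I handed in.

**What disagreed:**
- The scene camera first placed the deck's edge about 7 mm nearer than the roof fit and the top camera did. Contact put it about 3.5 mm beyond the fit, and I used that for the tipping arc.
- In the final scene picture the underside reads a few millimetres deeper than the contact position implies.
- The gap at the stop was judged only from contact force and the picture, not measured.

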